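# Open the clamshell fixture and take out the finished ring

## Task

Swing the windowed lid of the clamshell fixture back by its handle, past vertical, until it stays fully open on its own. Then lift the metal ring out of the fixture and set it down, not dropped, lying flat anywhere on the floor of the small steel tray. Leave the larger loose ring on the worktop where it is.

Things in the scene. Friction and masses are not known exactly. Their poses are not given: they have to be found in the camera images.
- lid (a joint): Hinge angle of the fixture's lid, rad: 0 shut, 1.9 fully open on its stop, leaning back past vertical. No latch. About 0.3 kg, little friction: let go below about 1.2 rad it falls shut, above about 1.4 rad it falls open to the stop, slowed a little by damping.
- lid_handle (a point): Middle of the lid's handle: round dark steel bar, 10 mm thick, 100 mm long along the point's y axis, parallel to the hinge, on two end struts 28 mm in front of and above the lid's front top edge, with free space round its middle. 0.09 m above the worktop when shut; swings on a radius of 0.173 m about the hinge. Pinched from above across the bar, it turns between the fingers.
- lid_hinge (a point): Middle of the hinge axis, on the fixture's back edge, 35 mm above the worktop; does not move with the lid. Axes of the fixture: x from the handle side to the hinge side, y along the hinge, z up.
- fixture: The fixed dark metal tub below the lid, 130 mm (x) by 170 mm (y), 35 mm high, walls 6 mm, inner floor 10 mm above the worktop. Origin at the centre of its underside, 71 mm in front of (-x of) the hinge. With the shut grey, clear-windowed lid it is 63 mm high.
- ring_center (a point): Centre, half-way up, of the plain thin-walled metal ring in the fixture: 46 mm outer diameter, 29 mm high, about 50 g, upright axis z. It stands on a black seat 42 mm across and 12 mm high, loosely over a spigot 10 mm high: lift it over 15 mm before moving sideways. Fingers have free room round it, down to the tub's floor.
- tray: Fixed shallow sheet-metal tray on the worktop, 140 mm (its x) by 160 mm (its y), rim 14 mm high and 3 mm thick. Origin at the centre of its underside, z up; its flat floor is 3 mm above the origin and measures 134 mm by 154 mm.
- big_ring_center (a point): Centre, half-way up, of the larger plain metal ring, 63 mm in diameter and 33 mm high, standing loose on the worktop. A bystander, not to be moved.

How it is judged:
By the outcome, as a careful person would: the job done as asked, in the order asked, and still so for the second after the job is handed in, with the robot touching nothing.
It also fails if it takes over 58 s, if anything falls off the work surface, if the arm or the gripper's body presses on something with over 40 N, if the wrist force passes 120 N, or if a joint passes its speed limit or range.

## Robot

A 6-joint arm with a two-finger parallel gripper is mounted at the origin on a cart in front of the work surface, level with it; the furniture and walls round the work are solid. World frame = base frame: x ahead of the robot, y to its left, z up, the work surface at z = 0. Lengths are in mm, angles in degrees, forces in N, time in s.
With the tool pointing down it reaches from about 325 to 900 mm from the base axis. Payload 6.1 kg.
Tool frame: the origin (TCP) lies midway between the tips of the shut fingers; the grasp point (between the pads) lies 19 mm behind it; z points along the fingers, y is the line along which they close (so a half turn about z gives the same grasp; the last joint's range is limited). The gripper opens to 85 mm and grips with 20 to 120 N. Pads are 22 mm wide; open, the fingers measure 114 mm over their backs; the gripper's body (76 mm by 85 mm) begins 54 mm behind the grasp point. The pads swing forward as they close: fully open they stand 13 mm farther back than shut.
Start: joints at [57.462, 12.628, 87.462, -0, 79.91, -7.225], TCP at [267.227, 564.983, 231.3] pointing down, gripper open.
Joint ranges: [-170.65, 170.65], [-52.31, 119.04], [5.05, 147.46], [-71.25, 251.25], [11.57, 151.72], [-153.62, 153.62]. Speed limits (degrees/s): [147.25, 147.25, 172.46, 180, 180, 180].

## Interface

Orientations are given as [roll, pitch, yaw] about the fixed x, y, z axes, in that order (R = Rz(yaw) Ry(pitch) Rx(roll)).
In Python, from rig import ctrl gives the robot as it stands.
- The arm moves only by the tool step_arm, never from a script. Its arguments are lists of equal length, an entry for each row: "delta_pos": the shift along the world's x, y, z in m, a list of three; "roll": the turn about the world's z in degrees; "fingers": the opening in per cent of the stroke, from 0 (shut) to 100 (fully open). A call has exactly 8 rows; each row shifts and turns the commanded pose from where the row before left it; what a row does not reach is not made up. A row lasts 1/8 s, in which the tool goes at most 62.5 mm and 10.7 degrees, less where a joint would pass 70% of its speed; a pose out of reach is approached as far as the arm can. A call is refused whole if a number of a shift passes 0.0625 or a number of a turn 10.7, either way. A call with a gripper value outside its range is refused whole. The fingers move at their own pace and stop on an object; "newtons" is the grip in N (left out, the last holds). Time passes only in rows, so rows that do not move let the fingers close, or fill a call up. It gives the time, the measured TCP pose, the force, the opening and the grip force at its end, in the units of the state.
- ctrl.get_obs(): the state, without advancing time (a new reading comes with each control period).
- ctrl.snapshot(name): name is "scene" or "top" or "wrist"; returns a dict with "img" (384x512x3 uint8, red, green, blue), "fx", "fy", "cx", "cy" (pixels), "rvec" (rotation vector, rad) and "tvec" (3), from world to camera coordinates, as OpenCV has them. Camera axes: x right, y down, z forward; pixel columns grow to the right and rows downward; lengths in mm; the calibration is good to about 2 mm. The wrist camera is an equidistant fisheye: a pixel r from the principal point sees the ray r / f radians off the axis. A picture is of the moment at which its call begins. There is no depth.
- ctrl.finish_job(): hands the job in; it is judged then, once.
Trained networks look in a picture, given as the dict that the camera call returned (one of the last four; its "shot" number tells which), for a name from the list of things; names that differ only in an ending like _2 or _b are one class to them, and where a whole thing is asked for, a point or a joint stands for the part that bears it (a point fixed in the world has none). Each returns a list of dicts, best first, with "score" (0 to 1); they miss things now and then, are a little off and sometimes report something else, mostly with a low value. They report only what shows in the picture. A call takes as long as a camera call.
- ctrl.spot_in(picture, target): "rect" ([centre column, centre row, width, height] in pixels, round what is visible of it).
- ctrl.place_of(picture, target): "position" ([column, row] in pixels: a listed point, or the origin of a listed thing).
The state is a dict: "t": time; "q": joint angles; "qd": joint speeds; "tau": joint torques, N m; "ee_pos": TCP position; "tcp_rot": TCP orientation; "wrist_force": force on the tool from outside, world axes, zero at the start; "ft_torque": the same for the moment, N m; "grip_width": finger opening in mm; "grip_force": force on a finger pad.
Only numpy, scipy, OpenCV 4.12 (cv2) and the standard library are available. Lean on these libraries where they do the work, as an engineer would, in place of code of your own. Each camera call takes 0.05 s, during which the arm holds its last target. There are 200 camera calls.

## Working session

There is one attempt and no reset: what is moved stays moved. The work goes in short steps, Python scripts to look and compute and a tool call to move; the robot and the scene stay as the last step left them, time stands still between calls to the robot, and variables do not carry over. Pictures are saved under pics/ and viewed, at most 10 in all, crops included, and the job is handed in when it is done.

Besides the shell and the picture viewer there is one more tool, called after "Call:" as a command line: name --pt "numbers of a row" for each row, then --argument value for the rest. step_arm: Moves the arm, as the interface text tells. Its arguments: {"type":"object","properties":{"delta_pos":{"type":"array"},"roll":{"type":"array"},"fingers":{"type":"array"},"newtons":{"type":"number"}},"required":["delta_pos","roll","fingers"]}

```bash
mkdir -p pics; cat > h.py <<'E'
import numpy as np, cv2
from rig import ctrl
def cam(s):
    R=cv2.Rodrigues(np.array(s["rvec"],float))[0]; return R,np.array(s["tvec"],float).ravel()
def ray(s,p,wrist=False):
    R,t=cam(s); x=(p[0]-s["cx"])/s["fx"]; y=(p[1]-s["cy"])/s["fy"]
    if wrist:
        r=np.hypot(x,y); d=np.array([x/r*np.sin(r),y/r*np.sin(r),np.cos(r)]) if r>1e-9 else np.array([0,0,1.])
    else: d=np.array([x,y,1.])
    d=R.T@d; return -R.T@t,d/np.linalg.norm(d)
def atz(s,p,z,wrist=False):
    c,d=ray(s,p,wrist); return c+d*(z-c[2])/d[2]
Z=dict(lid_handle=90,lid_hinge=35,fixture=0,ring_center=36.5,tray=0,big_ring_center=16.5)
def look(name,things=Z,save=None):
    s=ctrl.snapshot(name)
    if save: cv2.imwrite("pics/"+save,cv2.cvtColor(np.asarray(s["img"]),cv2.COLOR_RGB2BGR))
    for k in things:
        for r in ctrl.place_of(s,k)[:2]:
            print(name,k,round(r["score"],2),np.round(r["position"]),np.round(atz(s,r["position"],things[k],name=="wrist"),1))
    return s
E
python3 - <<'E'
from h import *
for n in("scene","top","wrist"):
    s=look(n,save=n+"0.png"); print(n,np.round(ray(s,(s["cx"],s["cy"]),n=="wrist"),2).tolist())
a=[cv2.imread(f"pics/{n}0.png") for n in("scene","top")]
cv2.imwrite("pics/m0.png",cv2.resize(np.vstack(a),(448,600)) if 0 else cv2.resize(np.hstack(a),(800,300)))
o=ctrl.get_obs();print(o["t"],o["ee_pos"],o["tcp_rot"],o["grip_width"])
E
```

```text
scene lid_handle 0.73 [306. 257.] [ 436.2 -303.1   90. ]
scene lid_handle 0.2 [193. 192.] [439.5  35.8  90. ]
scene lid_hinge 0.71 [340. 237.] [ 597.7 -290.6   35. ]
scene fixture 0.83 [327. 265.] [ 534.  -301.5    0. ]
scene fixture 0.32 [308. 257.] [ 526.1 -255.4    0. ]
scene tray 0.88 [196. 190.] [541.5 150.8   0. ]
scene big_ring_center 0.9 [218. 246.] [399.7 -90.7  16.5]
scene [[-73.48, -610.02, 621.24], [0.63, 0.55, -0.55]]
top lid_handle 0.93 [348. 216.] [ 431.5 -301.    90. ]
top lid_hinge 0.89 [340. 150.] [ 604.8 -295.5   35. ]
top fixture 0.86 [338. 181.] [ 530.3 -294.7    0. ]
top tray 0.93 [170. 186.] [526.9 146.4   0. ]
top big_ring_center 0.46 [256. 234.] [397.  -76.4  16.5]
top [[319.62, -101.91, 1266.5], [0.16, 0.01, -0.99]]
wrist tray 0.56 [120. 372.] [534.9 137.4   0. ]
wrist [[206.88, 594.7, 372.59], [0.24, -0.11, -0.96]]
1.05 [267.23396894 564.98473158 231.30567602] [1.79998294e+02 1.13212844e-03 1.54687313e+02] 85.64202776147356
```

View pics/m0.png

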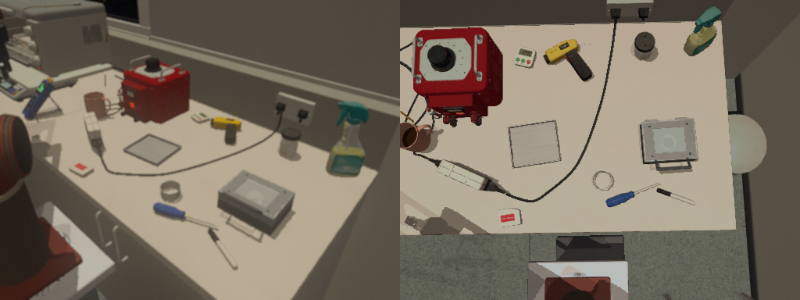

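The views show the shut fixture near (532, -296) with its handle towards the robot (top px 348,216). The tray is near (530, 147) (top px 170,186) and the big ring near (398, -80). I'm moving to above the handle.

Call:
step_arm --pt "0.01 -0.054 0" --pt "0.01 -0.054 0" --pt "0.01 -0.054 0" --pt "0.01 -0.054 0" --pt "0.01 -0.054 0" --pt "0.01 -0.054 0" --pt "0.01 -0.054 0" --pt "0.01 -0.054 0" --roll '[-4, -4, -4, -4, -4, -4, -4, -4]' --fingers '[100, 100, 100, 100, 100, 100, 100, 100]' --newtons 40

```text
t: 2.05
ee_pos: [347.4, 131.4, 231.7]
tcp_rot: [179.9, 0.0, 122.6]
wrist_force: [0.7, 0.3, 0.6]
grip_width: 85.6
grip_force: 0.0
```

Call:
step_arm --pt "0.01 -0.054 0" --pt "0.01 -0.054 0" --pt "0.01 -0.054 0" --pt "0.01 -0.054 0" --pt "0.01 -0.054 0" --pt "0.01 -0.054 0" --pt "0.01 -0.054 0" --pt "0.01 -0.054 0" --roll '[-4, -4, -4, -4, -4, -4, -4, -4]' --fingers '[100, 100, 100, 100, 100, 100, 100, 100]'

```text
t: 3.05
ee_pos: [427.4, -301.0, 231.5]
tcp_rot: [180.0, 0.0, 90.5]
wrist_force: [0.3, 1.0, 0.3]
grip_width: 85.4
grip_force: 0.0
```

Call:
step_arm --pt "0 0 0" --pt "0 0 0" --pt "0 0 0" --pt "0 0 0" --pt "0 0 0" --pt "0 0 0" --pt "0 0 0" --pt "0 0 0" --roll '[0, 0, 0, 0, 0, 0, 0, 0]' --fingers '[100, 100, 100, 100, 100, 100, 100, 100]'

```text
t: 4.05
ee_pos: [427.2, -299.0, 231.3]
tcp_rot: [-180.0, 0.0, 90.7]
wrist_force: [0.5, -0.2, -0.1]
grip_width: 85.4
grip_force: 0.0
```

```bash
python3 - <<'E'
from h import *
look("wrist",save="w1.png"); look("top"); look("scene")
o=ctrl.get_obs();print(o["t"],o["ee_pos"],o["tcp_rot"],o["wrist_force"])
E
```

```text
wrist lid_handle 0.56 [261. 185.] [ 436.5 -304.4   90. ]
wrist lid_hinge 0.82 [389. 170.] [ 597.8 -297.7   35. ]
wrist fixture 0.81 [327. 163.] [ 524.4 -297.5    0. ]
top lid_handle 0.58 [350. 215.] [ 433.9 -304.5   90. ]
top lid_hinge 0.79 [341. 152.] [ 600.5 -298.1   35. ]
top lid_hinge 0.24 [171. 183.] [529.1 136.8  35. ]
top fixture 0.95 [340. 184.] [ 523.1 -298.3    0. ]
top tray 0.66 [177. 184.] [531.1 128.8  -0. ]
top big_ring_center 0.48 [254. 232.] [401.6 -72.1  16.5]
scene lid_handle 0.66 [306. 258.] [ 436.  -304.5   90. ]
scene lid_handle 0.23 [194. 192.] [443.5  34.1  90. ]
scene lid_hinge 0.74 [341. 236.] [ 604.5 -290.5   35. ]
scene fixture 0.9 [327. 266.] [ 531.4 -304.3    0. ]
scene fixture 0.3 [342. 238.] [ 639.3 -277.7    0. ]
scene tray 0.96 [197. 194.] [529.6 132.6   0. ]
scene big_ring_center 0.61 [220. 244.] [409.4 -87.7  16.5]
5.1 [ 427.22013464 -298.99929815  231.26985477] [-1.79998489e+02 -1.46814709e-03  9.06877977e+01] [ 0.52878994 -0.6707691  -0.28626219]
```

View pics/w1.png

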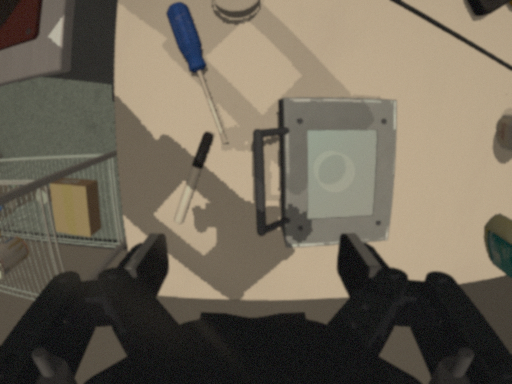

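The picture shows the bar from px (258,133) to (263,232), the lid to its right and the ring under the window at (335,171). I'll work out the bar's ends and its yaw.

```bash
python3 - <<'E'
from h import *
s=ctrl.snapshot("wrist")
for p,z in(((258,135),90),((263,230),90),((284,99),63),((288,245),63),((396,99),63),((387,239),63),((335,171),40)): print(p,np.round(atz(s,p,z,True),1))
E
```

```text
(258, 135) [ 432.4 -255.4   90. ]
(263, 230) [ 439.2 -352.4   90. ]
(284, 99) [ 459.2 -219.6   63. ]
(288, 245) [ 469.9 -382.9   63. ]
(396, 99) [ 586.1 -210.5   63. ]
(387, 239) [ 594.7 -378.1   63. ]
(335, 171) [ 524.5 -299.4   40. ]
```

Call:
step_arm --pt "0.003 -0.002 -0.01" --pt "0.003 -0.002 -0.02" --pt "0.003 -0.001 -0.03" --pt "0 0 -0.03" --pt "0 0 -0.03" --pt "0 0 -0.02" --pt "0 0 -0.01" --pt "0 0 -0.005" --roll '[1.1, 1.1, 1, 0, 0, 0, 0, 0]' --fingers '[45, 45, 45, 45, 45, 45, 45, 45]' --newtons 30

```text
t: 6.15
ee_pos: [436.1, -303.9, 75.7]
tcp_rot: [-180.0, -0.0, 93.9]
wrist_force: [-0.0, 0.3, -0.9]
grip_width: 38.5
grip_force: 0.0
```

```bash
python3 - <<'E'
from h import *
s=look("wrist",{"lid_handle":90,"lid_hinge":35},save="w2.png");look("scene",{"lid_handle":90})
o=ctrl.get_obs();print(o["t"],o["ee_pos"],o["tcp_rot"],o["wrist_force"])
E
```

```text
wrist lid_handle 0.69 [250. 255.] [ 435.3 -303.9   90. ]
scene lid_handle 0.61 [305. 257.] [ 435.4 -301.4   90. ]
6.4 [ 436.77204892 -304.49992752   77.20803304] [1.79936731e+02 6.89382829e-02 9.38951260e+01] [-0.27313099 -0.78755075 -0.00080882]
```

View pics/w2.png

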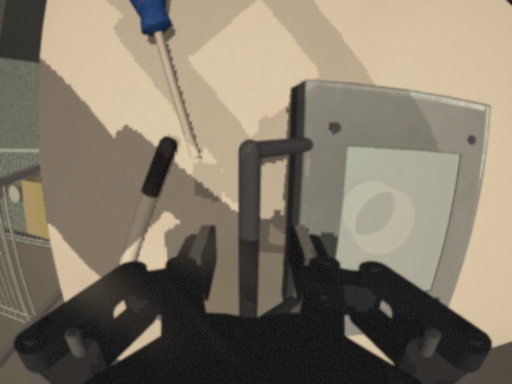

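The bar (px 250) is midway between the finger pads (px 212 and 292). I'll go down 4 mm and close.

Call:
step_arm --pt "0 0 -0.004" --pt "0 0 0" --pt "0 0 0" --pt "0 0 0" --pt "0 0 0" --pt "0 0 0" --pt "0 0 0" --pt "0 0 0" --roll '[0, 0, 0, 0, 0, 0, 0, 0]' --fingers '[45, 5, 5, 5, 5, 5, 5, 5]' --newtons 30

```text
t: 7.4
ee_pos: [434.3, -304.1, 72.3]
tcp_rot: [-179.8, -0.1, 93.9]
wrist_force: [-9.0, -0.5, 5.4]
grip_width: 8.6
grip_force: 29.4
```

```bash
python3 - <<'E'
from h import *
phi=np.radians(np.interp(np.arange(25),[0,2,22,24],[18.5,22,103,107]))
s=-173*np.cos(phi);z=173*np.sin(phi)
a=np.radians(3.9)
print(np.round(np.c_[np.diff(s)*np.cos(a),np.diff(s)*np.sin(a),np.diff(z)],1).tolist())
E
```

```text
[[1.7, 0.1, 5.0], [1.9, 0.1, 4.9], [5.0, 0.3, 11.2], [5.7, 0.4, 10.8], [6.5, 0.4, 10.4], [7.2, 0.5, 9.9], [7.9, 0.5, 9.3], [8.5, 0.6, 8.8], [9.1, 0.6, 8.1], [9.7, 0.7, 7.5], [10.2, 0.7, 6.8], [10.6, 0.7, 6.0], [11.0, 0.8, 5.3], [11.4, 0.8, 4.5], [11.6, 0.8, 3.7], [11.9, 0.8, 2.8], [12.0, 0.8, 2.0], [12.1, 0.8, 1.1], [12.2, 0.8, 0.3], [12.2, 0.8, -0.6], [12.1, 0.8, -1.5], [12.0, 0.8, -2.3], [5.8, 0.4, -1.5], [5.8, 0.4, -1.7]]
```

Call:
step_arm --pt "0.0005 0 0.005" --pt "0.0015 0 0.005" --pt "0.005 0.0003 0.011" --pt "0.0055 0.0004 0.011" --pt "0.0065 0.0004 0.0105" --pt "0.007 0.0005 0.01" --pt "0.008 0.0005 0.0095" --pt "0.0085 0.0006 0.009" --roll '[0, 0, 0, 0, 0, 0, 0, 0]' --fingers '[5, 5, 5, 5, 5, 5, 5, 5]'

```text
t: 8.4
ee_pos: [479.3, -301.6, 144.8]
tcp_rot: [180.0, 0.1, 93.9]
wrist_force: [-3.3, -2.1, -0.2]
grip_width: 8.6
grip_force: 29.2
```

```bash
python3 - <<'E'
from h import *
s=look("scene",{"lid_handle":140},save="s3.png")
o=ctrl.get_obs();print(o["t"],o["ee_pos"],o["tcp_rot"],o["wrist_force"],o["grip_width"])
E
```

```text
scene lid_handle 0.62 [321. 218.] [ 505.2 -287.8  140. ]
8.5 [ 480.18892524 -301.6320087   145.61989379] [1.79894790e+02 8.93136183e-02 9.39291430e+01] [-6.80912508 -0.58363603  4.76170232] 8.870261553405127
```

View pics/s3.png

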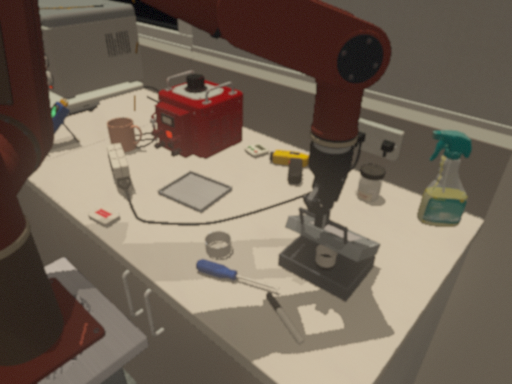

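The lid follows: it's partly open (handle at px 321,222), and the ring shows in the tub at px (326,257). I'll carry on along the arc.

Call:
step_arm --pt "0.009 0.0006 0.008" --pt "0.0095 0.0007 0.0075" --pt "0.01 0.0007 0.007" --pt "0.0105 0.0007 0.006" --pt "0.011 0.0008 0.0055" --pt "0.0115 0.0008 0.0045" --pt "0.0115 0.0008 0.0035" --pt "0.012 0.0008 0.003" --roll '[0, 0, 0, 0, 0, 0, 0, 0]' --fingers '[5, 5, 5, 5, 5, 5, 5, 5]'

```text
t: 9.5
ee_pos: [565.0, -296.9, 189.5]
tcp_rot: [179.9, 0.2, 93.9]
wrist_force: [-1.9, -5.4, 2.6]
grip_width: 8.9
grip_force: 30.3
```

Call:
step_arm --pt "0.012 0.0008 0.002" --pt "0.012 0.0008 0.001" --pt "0.012 0.0008 0" --pt "0.012 0.0008 -0.0005" --pt "0.012 0.0008 -0.0015" --pt "0.012 0.0008 -0.0025" --pt "0.006 0.0004 -0.0015" --pt "0.004 0.0004 -0.001" --roll '[0, 0, 0, 0, 0, 0, 0, 0]' --fingers '[5, 5, 5, 5, 5, 5, 5, 5]'

```text
t: 10.5
ee_pos: [647.3, -291.5, 185.3]
tcp_rot: [179.8, 0.2, 93.9]
wrist_force: [-0.2, -6.8, 0.6]
grip_width: 8.2
grip_force: 30.6
```

```bash
python3 - <<'E'
from h import *
s=ctrl.snapshot("scene");cv2.imwrite("pics/s4.png",cv2.resize(s["img"][120:320,200:440,::-1],None,fx=3,fy=3)[:600,:800])
o=ctrl.get_obs();print(o["t"],o["ee_pos"],o["tcp_rot"],o["wrist_force"],o["grip_width"])
E
```

```text
10.55 [ 647.63525283 -291.44161513  185.15534905] [179.79543908   0.21062526  93.87045373] [ 0.32756629 -6.44831392  2.97782008] 8.51517958917597
```

View pics/s4.png

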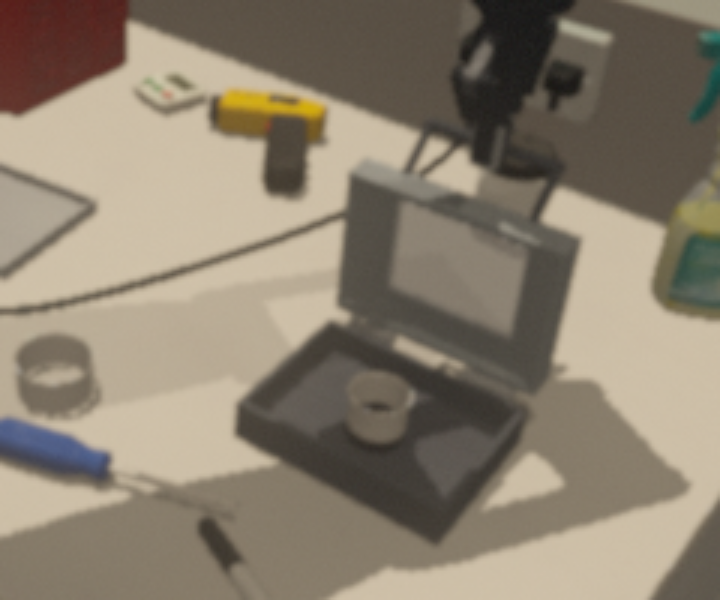

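The lid stands at about vertical (px 460,270 in the crop) and is held at about 1.5 rad, past balance. I'll open the fingers a little and lift away.

Call:
step_arm --pt "0 0 0" --pt "0 0 0.003" --pt "0 0 0.01" --pt "0 0 0.015" --pt "0 0 0.02" --pt "0 0 0.02" --pt "0 0 0.02" --pt "0 0 0.01" --roll '[0, 0, 0, 0, 0, 0, 0, 0]' --fingers '[25, 25, 25, 25, 25, 25, 25, 25]'

```text
t: 11.55
ee_pos: [646.3, -290.2, 285.0]
tcp_rot: [179.9, 0.1, 93.9]
wrist_force: [0.3, -0.9, 0.4]
grip_width: 21.4
grip_force: 0.0
```

Call:
step_arm --pt "-0.01 0 0.01" --pt "-0.02 0 0.01" --pt "-0.03 0 0" --pt "-0.03 0 0" --pt "-0.03 0 0" --pt "-0.03 0 0" --pt "-0.02 0 0" --pt "-0.005 0 0" --roll '[0, 0, 0, 0, 0, 0, 0, 0]' --fingers '[25, 25, 50, 75, 100, 100, 100, 100]'

```text
t: 12.55
ee_pos: [469.4, -289.7, 302.2]
tcp_rot: [-180.0, -0.0, 93.8]
wrist_force: [-0.2, -0.1, 1.1]
grip_width: 85.7
grip_force: 0.0
```

```bash
python3 - <<'E'
from h import *
s=look("wrist",{"ring_center":36.5,"lid_hinge":35,"fixture":0},save="w5.png");look("scene",{"ring_center":36.5,"fixture":0,"lid_handle":172},save="s5.png")
look("top",{"ring_center":36.5,"fixture":0,"lid_handle":172})
a=cv2.imread("pics/w5.png");b=cv2.imread("pics/s5.png")
cv2.imwrite("pics/m5.png",cv2.resize(np.hstack([a,b]),(800,300)))
o=ctrl.get_obs();print(o["t"],o["ee_pos"],o["tcp_rot"],o["wrist_force"],o["grip_width"])
E
```

```text
wrist ring_center 0.96 [288. 171.] [ 520.4 -303.4   36.5]
wrist lid_hinge 0.76 [341. 171.] [ 599.1 -298.2   35. ]
wrist fixture 0.69 [288. 164.] [ 524.8 -299.9    0. ]
scene ring_center 0.87 [326. 254.] [ 525.1 -300.2   36.5]
scene fixture 0.66 [325. 267.] [ 524.3 -301.8    0. ]
scene lid_handle 0.59 [373. 169.] [ 707.4 -289.7  172. ]
top ring_center 0.45 [339. 182.] [ 521.6 -289.3   36.5]
top fixture 0.89 [339. 179.] [ 536.9 -296.8    0. ]
top lid_handle 0.8 [345.  97.] [ 699.  -291.8  172. ]
13.15 [ 470.91418328 -289.7212755   302.13090569] [-1.79987270e+02 -1.22740940e-02  9.39059635e+01] [ 0.55020127 -0.11740089  0.89321545] 85.59537883663637
```

View pics/m5.png

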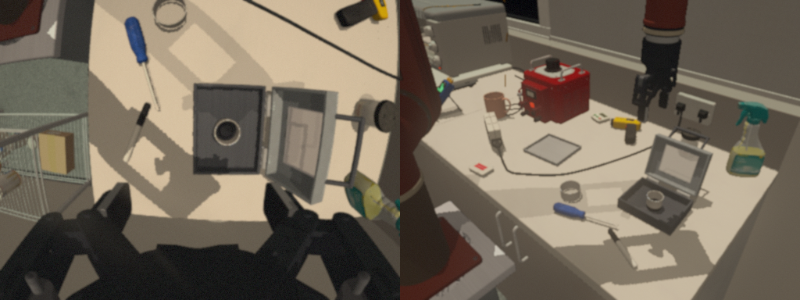

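The lid stays fully open (handle near x≈705), and the ring is in the tub at wrist px (288,171), about (522,-301). I'm going down over it for a close look.

Call:
step_arm --pt "0.013 -0.003 -0.015" --pt "0.013 -0.003 -0.03" --pt "0.013 -0.003 -0.04" --pt "0.012 -0.002 -0.04" --pt "0 0 -0.035" --pt "0 0 -0.025" --pt "0 0 -0.015" --pt "0 0 0" --roll '[0, 0, 0, 0, 0, 0, 0, 0]' --fingers '[82, 82, 82, 82, 82, 82, 82, 82]'

```text
t: 14.15
ee_pos: [521.1, -300.1, 100.5]
tcp_rot: [-179.9, -0.1, 93.9]
wrist_force: [-0.4, 0.3, -0.2]
grip_width: 70.1
grip_force: 0.0
```

```bash
python3 - <<'E'
from h import *
s=look("wrist",{"ring_center":36.5},save="w6.png");look("scene",{"ring_center":36.5})
o=ctrl.get_obs();print(o["t"],o["ee_pos"],o["tcp_rot"],o["wrist_force"],o["grip_width"])
E
```

```text
scene ring_center 0.66 [326. 254.] [ 524.7 -299.2   36.5]
scene ring_center 0.33 [194. 190.] [501.2 105.4  36.5]
14.35 [ 522.67071369 -301.50350855  103.83027957] [1.79882992e+02 1.00671174e-01 9.38832365e+01] [0.70821387 0.03040662 0.58197474] 70.07070081223468
```

View pics/w6.png

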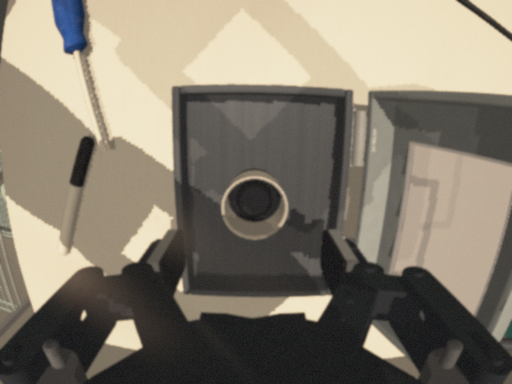

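The ring's top rim is centred at px (255,206), between the fingers (px 180 and 328).

```bash
python3 - <<'E'
from h import *
s=ctrl.snapshot("wrist")
for p in((255,207),(222,207),(288,207),(255,176),(255,239)):print(p,np.round(atz(s,p,51,True),1))
print(ctrl.get_obs()["ee_pos"])
E
```

```text
(255, 207) [ 524.9 -299.6   51. ]
(222, 207) [ 502.1 -301.2   51. ]
(288, 207) [ 547.7 -298.1   51. ]
(255, 176) [ 523.3 -277.7   51. ]
(255, 239) [ 526.6 -323.9   51. ]
[ 522.60381457 -301.46513484  103.82422507]
```

Call:
step_arm --pt "0.0025 0.001 -0.01" --pt "0 0 -0.02" --pt "0 0 -0.02" --pt "0 0 -0.018" --pt "0 0 -0.012" --pt "0 0 -0.006" --pt "0 0 0" --pt "0 0 0" --roll '[0, 0, 0, 0, 0, 0, 0, 0]' --fingers '[82, 82, 82, 82, 82, 82, 82, 82]'

```text
t: 15.4
ee_pos: [524.8, -300.2, 17.1]
tcp_rot: [179.9, 0.1, 93.9]
wrist_force: [-0.8, -0.5, -0.3]
grip_width: 70.1
grip_force: 0.0
```

Call:
step_arm --pt "0 0 0" --pt "0 0 0" --pt "0 0 0" --pt "0 0 0" --pt "0 0 0" --pt "0 0 0" --pt "0 0 0" --pt "0 0 0" --roll '[0, 0, 0, 0, 0, 0, 0, 0]' --fingers '[45, 45, 45, 45, 45, 45, 45, 45]' --newtons 25

```text
t: 16.4
ee_pos: [524.3, -300.2, 17.1]
tcp_rot: [180.0, 0.0, 93.9]
wrist_force: [-2.3, 0.3, 5.8]
grip_width: 44.3
grip_force: 25.1
```

The grip is low on the ring. I'll regrip 5 mm higher so that the fingertips clear the tray floor.

Call:
step_arm --pt "0 0 0" --pt "0 0 0" --pt "0 0 0" --pt "0 0 0.003" --pt "0 0 0.002" --pt "0 0 0" --pt "0 0 0" --pt "0 0 0" --roll '[0, 0, 0, 0, 0, 0, 0, 0]' --fingers '[75, 75, 75, 75, 75, 75, 75, 75]'

```text
t: 17.4
ee_pos: [524.2, -299.7, 21.2]
tcp_rot: [-180.0, -0.0, 93.9]
wrist_force: [-0.0, 0.5, -0.9]
grip_width: 63.6
grip_force: 0.0
```

Call:
step_arm --pt "0 0 0" --pt "0 0 0" --pt "0 0 0" --pt "0 0 0" --pt "0 0 0" --pt "0 0 0" --pt "0 0 0" --pt "0 0 0" --roll '[0, 0, 0, 0, 0, 0, 0, 0]' --fingers '[45, 45, 45, 45, 45, 45, 45, 45]' --newtons 25

```text
t: 18.4
ee_pos: [524.2, -299.9, 21.4]
tcp_rot: [180.0, 0.0, 93.9]
wrist_force: [-2.4, 0.9, 3.2]
grip_width: 44.3
grip_force: 25.5
```

Call:
step_arm --pt "0 0 0.005" --pt "0 0 0.01" --pt "0 0 0.02" --pt "0 0 0.025" --pt "0 0 0.03" --pt "0 0 0.03" --pt "0 0 0.02" --pt "0 0 0.01" --roll '[0, 0, 0, 0, 0, 0, 0, 0]' --fingers '[45, 45, 45, 45, 45, 45, 45, 45]'

```text
t: 19.4
ee_pos: [524.8, -300.2, 173.4]
tcp_rot: [179.9, 0.1, 93.9]
wrist_force: [-0.4, -0.1, -0.6]
grip_width: 44.3
grip_force: 25.6
```

```bash
python3 - <<'E'
from h import *
s=look("wrist",{"ring_center":170,"fixture":0},save="w7.png");look("scene",{"tray":0,"ring_center":190});look("top",{"tray":0})
o=ctrl.get_obs();print(o["t"],o["ee_pos"],o["tcp_rot"],o["wrist_force"],o["grip_width"])
E
```

```text
wrist fixture 0.95 [252. 171.] [ 525.  -299.2    0. ]
scene tray 0.62 [196. 193.] [532.  136.9   0. ]
scene ring_center 0.51 [335. 199.] [ 516.9 -305.9  190. ]
top tray 0.8 [174. 186.] [527.8 136.1   0. ]
19.8 [ 523.63065408 -299.40444173  169.96305436] [-1.79902198e+02 -8.42488011e-02  9.38853078e+01] [ 0.33589046  0.36062058 -1.24550103] 44.35265784986901
```

View pics/w7.png

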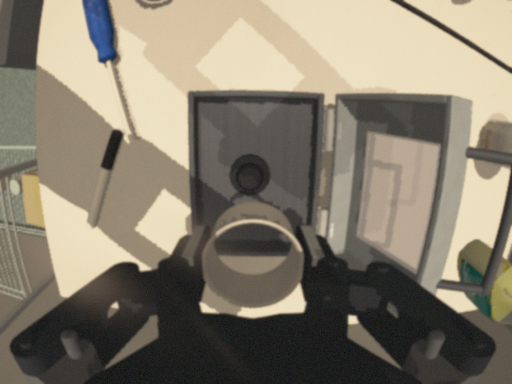

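The ring is held upright (px 252,262), the seat is empty and the lid is open. I'm moving over to the tray.

Call:
step_arm --pt "0 0.012 0" --pt "0 0.024 0" --pt "0 0.032 0" --pt "0 0.032 0" --pt "0 0.032 0" --pt "0 0.032 0" --pt "0 0.032 0" --pt "0 0.032 0" --roll '[0, 0, 0, 0, 0, 0, 0, 0]' --fingers '[45, 45, 45, 45, 45, 45, 45, 45]'

```text
t: 20.8
ee_pos: [523.6, -69.1, 171.3]
tcp_rot: [180.0, -0.0, 93.9]
wrist_force: [0.2, 0.5, 0.9]
grip_width: 44.0
grip_force: 25.6
```

Call:
step_arm --pt "0.001 0.032 0" --pt "0.001 0.032 0" --pt "0.001 0.032 -0.01" --pt "0.001 0.032 -0.02" --pt "0.001 0.032 -0.02" --pt "0.001 0.026 -0.02" --pt "0 0.016 -0.01" --pt "0 0.007 -0.005" --roll '[0, 0, 0, 0, 0, 0, 0, 0]' --fingers '[45, 45, 45, 45, 45, 45, 45, 45]'

```text
t: 21.8
ee_pos: [529.5, 138.4, 86.0]
tcp_rot: [-180.0, 0.0, 94.0]
wrist_force: [0.3, -0.6, -1.3]
grip_width: 44.2
grip_force: 25.6
```

```bash
python3 - <<'E'
from h import *
s=look("wrist",{"tray":0},save="w8.png");look("scene",{"tray":0},save="s8.png");look("top",{"tray":0})
cv2.imwrite("pics/m8.png",cv2.resize(np.hstack([cv2.imread("pics/w8.png"),cv2.imread("pics/s8.png")]),(800,300)))
o=ctrl.get_obs();print(o["t"],o["ee_pos"],o["tcp_rot"],o["wrist_force"],o["grip_width"])
E
```

```text
wrist tray 0.62 [252. 190.] [529.4 143.2   0. ]
scene tray 0.64 [193. 191.] [531.1 149.4   0. ]
top tray 0.85 [174. 184.] [533.1 136.5   0. ]
22.1 [530.8656403  136.53659072  87.08395211] [1.79927918e+02 6.07459181e-03 9.38306733e+01] [-0.22696145  0.14628629 -0.35820413] 44.266449419469055
```

View pics/m8.png

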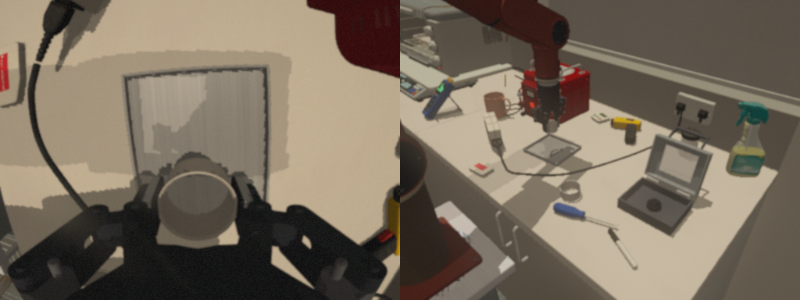

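Call:
step_arm --pt "0 0.002 -0.01" --pt "0 0 -0.018" --pt "0 0 -0.02" --pt "0 0 -0.014" --pt "0 0 -0.008" --pt "0 0 -0.005" --pt "0 0 -0.003" --pt "0 0 0" --roll '[0, 0, 0, 0, 0, 0, 0, 0]' --fingers '[45, 45, 45, 45, 45, 45, 45, 45]'

```text
t: 23.1
ee_pos: [530.5, 139.2, 8.5]
tcp_rot: [180.0, 0.0, 93.9]
wrist_force: [0.0, -0.6, -0.3]
grip_width: 44.4
grip_force: 25.6
```

Call:
step_arm --pt "0 0 -0.001" --pt "0 0 -0.001" --pt "0 0 -0.001" --pt "0 0 -0.001" --pt "0 0 -0.001" --pt "0 0 0" --pt "0 0 0" --pt "0 0 0" --roll '[0, 0, 0, 0, 0, 0, 0, 0]' --fingers '[45, 45, 45, 45, 45, 45, 45, 45]'

```text
t: 24.1
ee_pos: [530.3, 139.2, 3.3]
tcp_rot: [180.0, -0.0, 93.9]
wrist_force: [-0.4, -0.3, 0.4]
grip_width: 44.2
grip_force: 25.6
```

Call:
step_arm --pt "0 0 -0.0005" --pt "0 0 0" --pt "0 0 -0.0005" --pt "0 0 0" --pt "0 0 0" --pt "0 0 0" --pt "0 0 0" --pt "0 0 0" --roll '[0, 0, 0, 0, 0, 0, 0, 0]' --fingers '[45, 45, 45, 45, 45, 45, 45, 45]'

```text
t: 25.1
ee_pos: [530.3, 139.2, 2.5]
tcp_rot: [180.0, -0.0, 93.9]
wrist_force: [-2.0, -0.9, 4.7]
grip_width: 44.0
grip_force: 25.9
```

The upward force of about 5 N means the ring is standing on the tray floor. I'll open and retreat upward.

Call:
step_arm --pt "0 0 0" --pt "0 0 0" --pt "0 0 0" --pt "0 0 0" --pt "0 0 0.005" --pt "0 0 0.02" --pt "0 0 0.03" --pt "0 0 0.03" --roll '[0, 0, 0, 0, 0, 0, 0, 0]' --fingers '[70, 70, 70, 70, 70, 70, 70, 70]'

```text
t: 26.1
ee_pos: [530.2, 139.1, 88.4]
tcp_rot: [-180.0, 0.0, 93.9]
wrist_force: [0.8, -1.1, 0.0]
grip_width: 59.9
grip_force: 0.0
```

Call:
step_arm --pt "0 0 0.03" --pt "0 0 0.03" --pt "-0.01 0 0.03" --pt "-0.02 0 0.03" --pt "-0.02 0 0.02" --pt "-0.02 0 0.01" --pt "-0.01 0 0" --pt "0 0 0" --roll '[0, 0, 0, 0, 0, 0, 0, 0]' --fingers '[70, 70, 70, 70, 70, 70, 70, 70]'

```text
t: 27.1
ee_pos: [449.8, 139.2, 237.1]
tcp_rot: [180.0, -0.0, 93.9]
wrist_force: [0.3, -0.3, -0.3]
grip_width: 59.6
grip_force: 0.0
```

```bash
python3 - <<'E'
from h import *
s=look("wrist",{"tray":0,"ring_center":17.5},save="w9.png");look("scene",{"tray":0,"ring_center":17.5,"lid_handle":172,"big_ring_center":16.5},save="s9.png")
cv2.imwrite("pics/m9.png",cv2.resize(np.hstack([cv2.imread("pics/w9.png"),cv2.imread("pics/s9.png")]),(800,300)))
o=ctrl.get_obs();print(o["t"],o["ee_pos"],o["wrist_force"],o["grip_width"])
E
```

```text
wrist tray 0.75 [313. 165.] [529.7 141.1   0. ]
wrist ring_center 0.64 [315. 166.] [529.1 143.8  17.5]
scene tray 0.8 [194. 190.] [535.2 149.7   0. ]
scene ring_center 0.75 [194. 188.] [525.2 139.   17.5]
scene lid_handle 0.77 [371. 170.] [ 700.3 -288.9  172. ]
scene big_ring_center 0.66 [220. 244.] [407.6 -87.9  16.5]
27.5 [450.36043603 139.11718546 236.93286819] [ 0.5505028  -0.83431582  0.00754266] 59.66209665040576
```

View pics/m9.png

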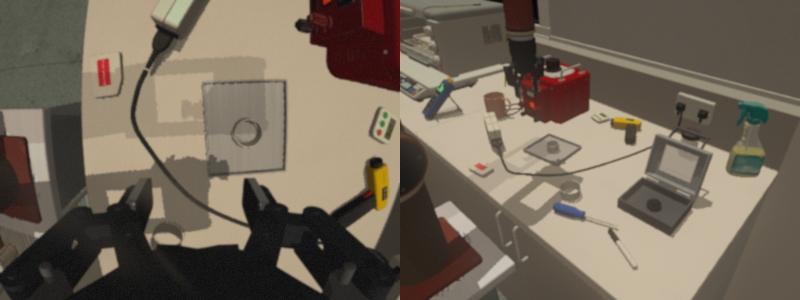

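The ring lies flat in mid-tray (px 245,131), the lid stays open, the big ring is unmoved and the gripper is clear.

```bash
python3 -c "
from rig import ctrl
print(ctrl.finish_job())"
```

```text
the job is handed in; nothing more can be done
None
```

I handed the job in at about 27.5 s: the lid is open on its own, the metal ring is flat on the tray floor, and the larger ring is where it was.

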